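# Vent the evaporator by hand

### The arm

A 6-joint arm with a two-finger parallel gripper is mounted at the origin on the work surface. World frame = base frame: x ahead of the robot, y to its left, z up, the work surface at z = 0. Lengths are in mm, angles in rad, forces in N, time in s.
With the tool pointing down it reaches from about 275 to 1000 mm from the base axis. Payload 8.4 kg.
Tool frame: the origin (TCP) lies midway between the tips of the shut fingers; the grasp point (between the pads) lies 19 mm behind it; z points along the fingers, y is the line along which they close (so a half turn about z gives the same grasp; the last joint's range is limited). The gripper opens to 85 mm and grips with 20 to 120 N. Pads are 22 mm wide; open, the fingers measure 114 mm over their backs; the gripper's body (76 mm by 85 mm) begins 54 mm behind the grasp point. The pads swing forward as they close: fully open they stand 13 mm farther back than shut.
Start: joints at [-1.143, 0.353, 1.633, -0, 1.155, -0.002], TCP at [260.429, -568.159, 231.281] pointing down, gripper open.
Joint ranges: [-2.63, 2.63], [-0.92, 2.1], [0.06, 2.66], [-1.3, 4.44], [0, 2.69], [-3.02, 3.02]. Speed limits (rad/s): [2.22, 2.22, 2.79, 3.14, 3.14, 3.14].

### API

Orientations are given as [roll, pitch, yaw] about the fixed x, y, z axes, in that order (R = Rz(yaw) Ry(pitch) Rx(roll)).
In Python, from rig import r gives the robot as it stands.
- The arm moves only by the shell command python3 -m inch 'ROWS' [OPENING] [FORCE]. ROWS is JSON, a list that holds one entry, the list of rows, each a list of 6 numbers: the shift along the tool's x, y, z scaled (see below), then the turn, a rotation vector about the tool's x, y, z scaled (see below). In form: [[[tx, ty, tz, wx, wy, wz], ...]]. A call has 1 to 8 rows; each row is the pose to reach, as a shift and turn from the pose commanded when the call began, along the tool's axes at that moment, turning the shorter way round; what a row does not reach only later rows make up. The controller multiplies each number of a shift by 20 cm and each number of a turn by pi rad. A row lasts 1/12 s, in which the tool goes at most 41.7 mm and 7.16 degrees, less where a joint would pass 70% of its speed; a pose out of reach is approached as far as the arm can. A call with a number of a shift or a turn outside -1 to 1 is refused whole. A call with a gripper value outside its range is refused whole. OPENING is the gripper's target within -1 to 1 (fully open at 1, half-way at 0, shut at -1), set as the call begins (- or left out, the last holds). The fingers move at their own pace and stop on an object; FORCE is the grip in N (left out, the last holds). Time passes only in rows, so rows that repeat a pose let the fingers close. It gives the time, the measured TCP pose, the force, the opening and the grip force at its end, in the units of the state.
- r.sense(): the state, without advancing time (a new reading comes with each control period).
- r.grab_frame(name): name is "scene" or "side" or "wrist"; returns the picture (420x560x3 uint8, red, green, blue); there is no depth.
- r.camera_info(name): a dict with "K" (3x3 intrinsics, pixels), "distortion" ([k1, k2, p1, p2, k3] as OpenCV has them; the pictures are not rectified), "rvec" (rotation vector, rad) and "tvec" (3), from world to camera coordinates, as OpenCV has them; the wrist camera has in their place "mount" (4x4, takes a point from camera to tool coordinates, whose origin is the TCP and whose axes are the flange's). Camera axes: x right, y down, z forward; pixel columns grow to the right and rows downward; lengths in mm; the calibration is good to about 2 mm. A picture is of the moment at which its call begins: read the wrist's pose just before it. camera_info takes no time and is no camera call.
- r.sign_off(): hands the job in; it is judged then, once.
The state is a dict: "clock": time; "qpos": joint angles; "qvel": joint speeds; "joint_efforts": joint torques, N m; "eef_pos": TCP position; "tcp_rot": TCP orientation; "contact_force": force on the tool from outside, world axes, zero at the start; "wrist_torque": the same for the moment, N m; "opening": opening from 0.0 (shut) to 1.0 (fully open); "grasp_force": force on a finger pad.
Only numpy, scipy, OpenCV 4.12 (cv2) and the standard library are available. Lean on these libraries where they do the work, as an engineer would, in place of code of your own. Each camera call takes 0.05 s, during which the arm holds its last target. There are 200 camera calls.

### The job

Let air gently back into the rotary evaporator: lift the hinged lid of the valve box until it leans back on its stop, then press the wider of the two spring plungers inside about half-way down (10 mm of its 20 mm travel). The program finishes while the gripper is still holding the plunger pressed there, with the lid open. Do not push the plunger right to the bottom, leave the narrower plunger alone, and do not disturb the glassware and other things standing around.

Things in the scene. Friction and masses are not known exactly. Their poses are not given: they have to be found in the camera images.
- box: Open-topped grey painted valve box fixed to the bench: 160 mm along its x, 220 mm along its y, 90 mm tall, walls and floor 5 mm. Origin at the centre of its underside; its front (-x) faces the robot more or less, its hinge side is +x. It does not move.
- lid (a joint): Angle of the box's lid, rad: 0 closed, grows as it opens upward about the far top edge of the box, 1.9 resting on its stop (leaning back past upright). The lid weighs 0.18 kg, has no latch, falls shut when let go below about 1.3 rad and falls open onto its stop when let go above about 1.5 rad.
- lid_handle (a point): Middle of the grip bar of the lid's handle: a black round bar 10 mm thick and 100 mm long, parallel to the box's y, standing on two posts at its ends. Its centre line is 35 mm above the lid's outer face and 130 mm from the hinge line (30 mm in from the lid's front edge). It moves with the lid.
- lid_hinge (a point): Point on the hinge line, at the middle of the box's far top edge (80 mm along the box's +x from its centre, 90 mm above the bench). The hinge runs along the box's y. The lid is a clear plate in a grey frame, 160 x 220 x 8 mm, its underside level with this point; when closed the bar is 130 mm towards -x and 43 mm above this point.
- wide_top (a point): Centre of the top face of the WIDER spring plunger (the vent) inside the box: a flat round black cap 36 mm in diameter, 14 mm thick, on a 12 mm steel stem. Untouched, its top is 77 mm above the bench, 13 mm below the box rim. It goes straight down when pressed. Either plunger may be on the left or on the right.
- wide (a joint): Travel of the wider plunger, m: 0 fully up, 0.020 fully down. Its spring takes 3 N to start moving, about 6.5 N half-way, 10 N at the bottom, and brings it back up when let go.
- narrow_top (a point): Centre of the top face of the NARROWER spring plunger (the drain, to be left alone), about 90 to 120 mm from the wider one: the same height and shape but a cap only 20 mm in diameter.
- narrow (a joint): Travel of the narrower plunger, m: 0 fully up, 0.020 fully down. Same spring.
- cap: small loose black screw cap, 26 mm wide, 18 mm tall, lying on the inner floor of the valve box; a bystander; origin at its underside
- beaker: open glass beaker, 68 mm wide, 85 mm tall, near one side of the box; a bystander; origin at its underside
- jar: closed amber glass jar, 56 mm wide, 80 mm tall, near the other side of the box; a bystander; origin at its underside
- vial: little capped glass vial, 24 mm wide, 45 mm tall, standing on the bench on the robot's side of the box; a bystander; origin at its underside
- conical: conical glass flask, 82 mm wide at the foot, 130 mm tall, farther off to the robot's left; a bystander; origin at its underside
- wash: white plastic wash bottle, 64 mm wide, 170 mm tall, farther off to the robot's right; a bystander; origin at its underside
- screwdriver: screwdriver 170 mm long lying flat on the bench just beyond the box's hinge side; a bystander

How it is judged:
By the outcome, as a careful person would: the job done as asked, in the order asked, and still so for the second after the job is handed in, while the arm keeps its last pose, push and grip.
It also fails if it takes over 51 s, if anything falls off the work surface, if the arm or the gripper's body presses on something with over 40 N, if the wrist force passes 120 N, or if a joint passes its speed limit or range.

## Working session

There is one attempt and no reset: what is moved stays moved. The work goes in short steps, Python scripts to look and compute and a shell command to move; the robot and the scene stay as the last step left them, time stands still between calls to the robot, and variables do not carry over. Pictures are saved under pics/ and viewed, at most 10 in all, crops included, and the job is handed in when it is done.

```bash
ls; mkdir -p pics; python3 - <<'E'
from rig import r
import cv2
for n in("scene","side"):
    cv2.imwrite(f"pics/{n}0.png",r.grab_frame(n)[:,:,::-1])
    print(n,{k:(v.tolist() if hasattr(v,'tolist') else v) for k,v in r.camera_info(n).items()})
print(r.camera_info("wrist"));print(r.sense())
E
```

```text
pics
scene {'K': [[416.16957002657364, 0.0, 274.40867579809327], [0.0, 416.16957002657364, 212.7027023130261], [0.0, 0.0, 1.0]], 'distortion': [0.01888904151877057, 0.0, 0.0, 0.0, 0.0], 'rvec': [1.8303058613744752, 1.8643642075930085, -0.6036583424507613], 'tvec': [-9.486646380435582, -381.24989477659057, 1592.9837187869912]}
side {'K': [[452.2562412187403, 0.0, 279.2580060710752], [0.0, 452.2562412187403, 209.79484106972993], [0.0, 0.0, 1.0]], 'distortion': [-0.005072352305045573, 0.0, 0.0, 0.0, 0.0], 'rvec': [1.0878057805071482, -2.4596767465753016, 0.9725973452572666], 'tvec': [372.4989831527808, 380.11536460119277, 1158.4420533580542]}
{'K': array([[327.73486971,   0.        , 283.39500663],
       [  0.        , 327.73486971, 206.70961641],
       [  0.        ,   0.        ,   1.        ]]), 'distortion': array([-0.05999846,  0.        ,  0.        ,  0.        ,  0.        ]), 'mount': array([[ 8.71987016e-04, -9.58786162e-01, -2.84127321e-01,
         7.24746077e+01],
       [ 9.99999467e-01,  6.79129443e-04,  7.77280548e-04,
         3.56508451e-01],
       [-5.52286604e-04, -2.84127847e-01,  9.58786244e-01,
        -1.42069007e+02],
       [ 0.00000000e+00,  0.00000000e+00,  0.00000000e+00,
         1.00000000e+00]])}
{'clock': 0.1, 'qpos': array([-1.14336376e+00,  3.53581406e-01,  1.63404942e+00, -1.30581950e-05,
        1.15520184e+00, -2.43210665e-03]), 'qvel': array([-0.00018629,  0.00104073, -0.00330276,  0.00071269, -0.00128721,
        0.00117543]), 'joint_efforts': array([ 2.83155696e-04, -6.06356120e+01, -3.42821181e+01,  5.10936650e-05,
        3.97317795e-03,  5.96646231e-06]), 'eef_pos': array([ 260.27044194, -567.76481029,  230.6396092 ]), 'tcp_rot': array([-3.14035262e+00,  8.92422750e-06,  4.29869959e-01]), 'contact_force': array([ 0.58222255,  0.02919922, -0.10652735]), 'wrist_torque': array([ 0.00740061, -0.00176004,  0.02073899]), 'grasp_force': 0.0, 'opening': 0.9981822896272913}
```

View pics/scene0.png

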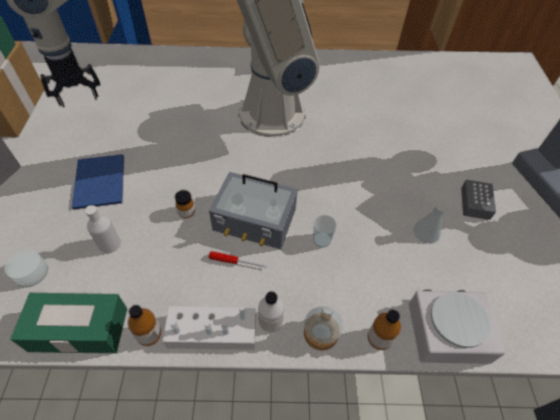

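View pics/side0.png

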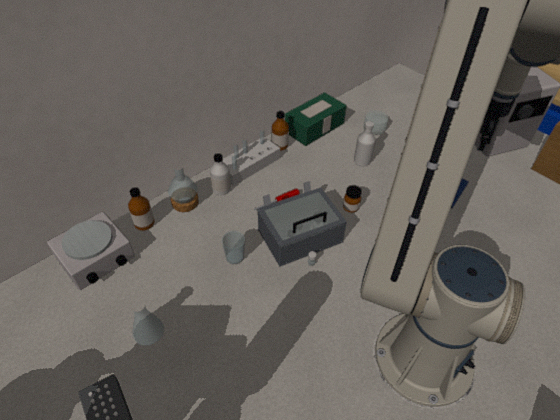

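Scene view: box around (254,210), handle bar about (245,178)-(277,187), jar on the robot's right and beaker on its left. Side view: bar about (294,223)-(326,215), vial at (312,258). I'll enlarge both views to get finer pixel positions.

```bash
python3 - <<'E'
import cv2,numpy as np
a=cv2.imread("pics/scene0.png")[165:275,165:345];b=cv2.imread("pics/side0.png")[175:275,215:375]
a=cv2.resize(a,(720,440),interpolation=cv2.INTER_CUBIC);b=cv2.resize(b,(800,500),interpolation=cv2.INTER_CUBIC)
cv2.imwrite("pics/a.png",a);cv2.imwrite("pics/b.png",b)
E
```

```text
(no output)
```

View pics/a.png

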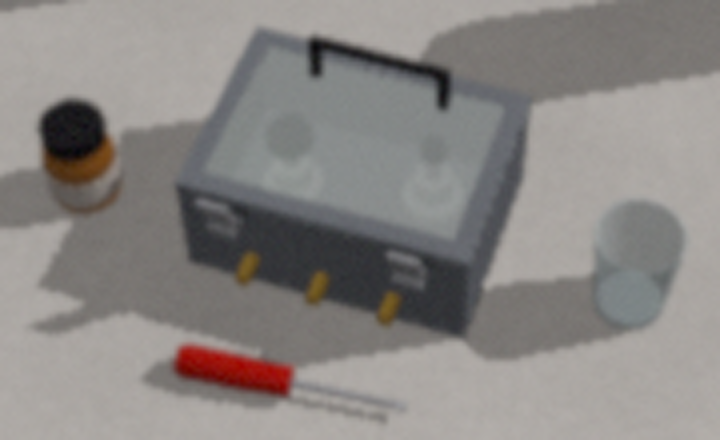

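View pics/b.png

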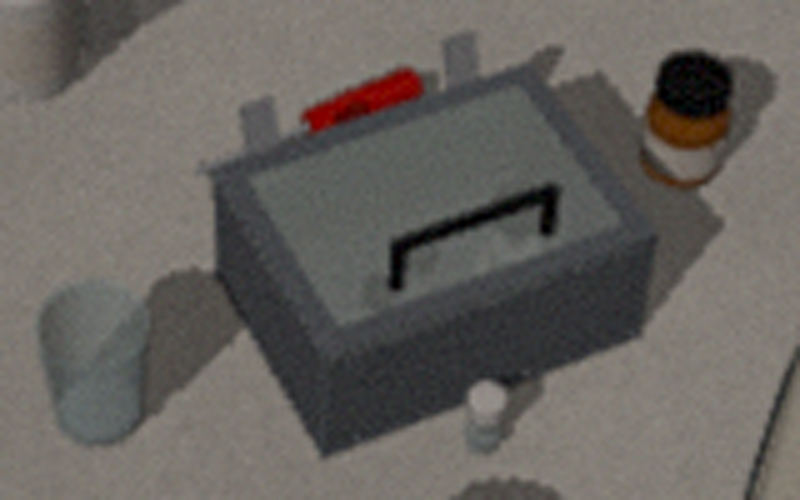

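Scene crop (x4, offset 165,165): bar ends (315,42) and (446,74). The wide plunger is at (290,135), on the jar side, and the narrow one at (432,150). Side crop (x5, offset 215,175): bar ends (555,189) and (398,243). The vial is at (487,395), in front of the box.

```bash
cat > h.py <<'E'
from rig import r
import cv2,numpy as np
from scipy.spatial.transform import Rotation as R
I={n:r.camera_info(n) for n in("scene","side","wrist")}
def ray(n,uv,pose=None):
    c=I[n];d=np.append(cv2.undistortPoints(np.array([[uv]],float),c["K"],np.array(c["distortion"]))[0,0],1)
    if n=="wrist":
        T=np.eye(4);T[:3,:3]=R.from_euler("xyz",pose[1]).as_matrix();T[:3,3]=pose[0];M=T@c["mount"]
        return M[:3,3],M[:3,:3]@d
    Rm=cv2.Rodrigues(np.array(c["rvec"]))[0];return -Rm.T@np.array(c["tvec"]),Rm.T@d
def tri(*rays):
    A=0;b=0
    for o,d in rays:
        d=d/np.linalg.norm(d);P=np.eye(3)-np.outer(d,d);A=A+P;b=b+P@o
    p=np.linalg.solve(A,b);return p.round(1),max(np.linalg.norm(np.cross(p-o,d/np.linalg.norm(d))) for o,d in rays).round(1)
def atz(ry,z): o,d=ry;return (o+d*(z-o[2])/d[2]).round(1)
S=lambda x,y:ray("scene",(165+(x-1.5)/4,165+(y-1.5)/4))
D=lambda x,y:ray("side",(215+(x-2)/5,175+(y-2)/5))
E
python3 - <<'E'
from h import *
print("bar L",tri(S(446,74),D(398,243)),"bar R",tri(S(315,42),D(555,189)))
for n,s,d in(("FR",(260,32),(655,235)),("FL",(530,98),(335,355)),("BR",(180,185),(525,70)),("BL",(465,255),(215,170))): print(n,tri(S(*s),D(*d)),atz(S(*s),98))
print("wide",atz(S(290,135),77),"narrow",atz(S(432,150),77))
print("vialtop",atz(D(487,390),45)); print("jar",atz(S(72,120),80),atz(D(695,80),80)); print("beaker",atz(S(640,230),85),"base",atz(S(628,300),0))
E
```

```text
bar L (array([471.7,  17.8, 136.5]), np.float64(0.3)) bar R (array([441.7, -79.1, 135.1]), np.float64(1.1))
FR (array([ 398.3, -125. ,   96.7]), np.float64(0.7)) [ 400.1 -124.2   98. ]
FL (array([458.9,  79.5,  97.7]), np.float64(2.0)) [460.3  81.2  98. ]
BR (array([ 547. , -169.7,   96.3]), np.float64(0.3)) [ 548.  -169.7   98. ]
BL (array([607.8,  35.2, 102.3]), np.float64(2.3)) [603.6  33.3  98. ]
wide [483.5 -96.9  77. ] narrow [494.9   9.1  77. ]
vialtop [ 4.094e+02 -1.000e-01  4.500e+01]
jar [ 476.  -259.5   80. ] [ 478.3 -257.4   80. ]
beaker [569.9 158.1  85. ] base [573.6 158.5   0. ]
```

```bash
cat >> h.py <<'E'
yaw=np.deg2rad(-16.6); xb=np.array([np.cos(yaw),np.sin(yaw),0]); yb=np.array([-xb[1],xb[0],0]); zb=np.array([0,0,1.])
def orient(tilt=0):  # tool z down, tool y = box x, leaned so that body goes to +xb by tilt (deg)
    z=-zb*np.cos(np.deg2rad(tilt))-xb*np.sin(np.deg2rad(tilt)); return R.from_matrix(np.c_[yb,np.cross(z,yb),z])
def row(pos,Rt,cp=None,cr=None):
    s=r.sense(); cp=s["eef_pos"] if cp is None else cp; cr=R.from_euler("xyz",s["tcp_rot"]) if cr is None else cr
    return np.r_[cr.inv().apply(pos-cp)/200,(cr.inv()*Rt).as_rotvec()/np.pi].round(3).tolist()
E
python3 - <<'E'
from h import *
print(row(np.array([457,-31,250]),orient()))
E
```

```text
[2.013, -2.03, -0.094, -0.0, -0.0, -0.271]
```

```bash
python3 -m inch '[[[0.2,-0.2,-0.05,0,0,0],[0.4,-0.4,-0.1,0,0,0],[0.55,-0.55,-0.1,0,0,0],[0.7,-0.7,-0.1,0,0,0],[0.85,-0.85,-0.1,0,0,0],[1,-1,-0.1,0,0,0],[1,-1,-0.1,0,0,0],[1,-1,-0.1,0,0,0]]]' 1
python3 -m inch '[[[0.2,-0.2,0,0,0,-0.04],[0.4,-0.4,0,0,0,-0.08],[0.55,-0.55,0,0,0,-0.12],[0.7,-0.7,0,0,0,-0.16],[0.85,-0.85,0,0,0,-0.2],[1,-1,0,0,0,-0.235],[1,-1,0,0,0,-0.271],[1,-1,0,0,0,-0.271]]]'
python3 - <<'E'
from h import *
print(r.sense()["eef_pos"],row(np.array([457,-31,250]),orient()))
s=r.sense();cv2.imwrite("pics/w1.png",r.grab_frame("wrist")[:,:,::-1]);np.save("w1.npy",[s["eef_pos"],s["tcp_rot"]])
E
```

```text
clock: 0.77
eef_pos: [359.7, -298.0, 251.1]
tcp_rot: [-3.139, -0.001, 0.433]
contact_force: [-0.1, -0.8, -0.2]
opening: 0.997
grasp_force: 0.0
clock: 1.43
eef_pos: [459.1, -33.6, 251.3]
tcp_rot: [3.141, -0.002, 1.292]
contact_force: [-0.6, -0.1, 0.7]
opening: 0.996
grasp_force: 0.0
[459.08919086 -33.60802288 251.29925394] [0.01, -0.014, 0.007, 0.0, -0.001, 0.003]
```

View pics/w1.png

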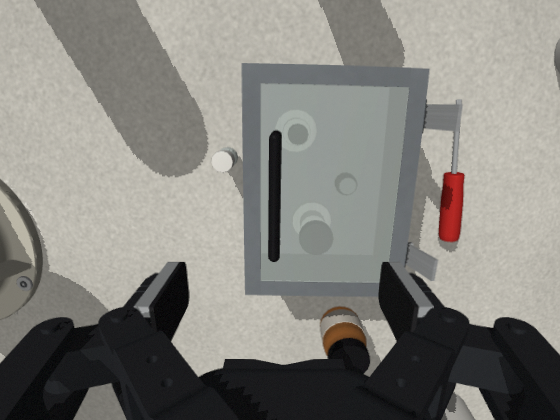

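The wrist view shows the bar from (275,133) to (273,260), the wide cap at (316,237), the narrow cap at (298,133), and the lid corners at (243,64), (428,70), (246,295) and (406,295).

```bash
python3 - <<'E'
from h import *
p=np.load("w1.npy"); W=lambda *uv:ray("wrist",uv,p)
print(tri(W(275,133),S(446,74),D(398,243)),tri(W(273,260),S(315,42),D(555,189)))
a,b=atz(W(275,133),133),atz(W(273,260),133);print("bar",a,b,(a+b)/2,np.rad2deg(np.arctan2(*(b-a)[:2])))
print("wide",tri(W(316,237),S(290,135)),atz(W(316,237),77),"narrow",tri(W(298,133),S(432,150)),atz(W(298,133),77))
for uv in((243,64),(428,70),(246,295),(406,295)): print(atz(W(*uv),98))
print("vial",atz(W(221,161),45))
E
```

```text
(array([470.3,  19.1, 136.8]), np.float64(2.6)) (array([439.7, -79.5, 135.7]), np.float64(3.3))
bar [468.5  20.9 133. ] [436.3 -82.6 133. ] [452.4  -30.85 133.  ] -162.71850162818336
wide (array([477.4, -97.9,  69.6]), np.float64(0.3)) [477.3 -95.2  77. ] narrow (array([487.3,  10.1,  67.1]), np.float64(1.0)) [487.1  11.8  77. ]
[457.2  81.4  98. ]
[607.9  34.7  98. ]
[ 392.6 -128.8   98. ]
[ 551.5 -175.1   98. ]
vial [401.2   3.8  45. ]
```

```bash
sed -i 's/-16.6/-17.0/' h.py; python3 - <<'E'
from h import *
print(row(np.array([454,-31,115]),orient()))
E
```

```text
[0.017, -0.026, 0.681, -0.0, -0.0, 0.004]
```

```bash
python3 -m inch '[[[0.017,-0.026,0.15,0,0,0.004],[0.017,-0.026,0.3,0,0,0.004],[0.017,-0.026,0.42,0,0,0.004],[0.017,-0.026,0.52,0,0,0.004],[0.017,-0.026,0.6,0,0,0.004],[0.017,-0.026,0.66,0,0,0.004],[0.017,-0.026,0.68,0,0,0.004],[0.017,-0.026,0.68,0,0,0.004]]]' 1
python3 -m inch '[[[0,0,0,0,0,0],[0,0,0,0,0,0],[0,0,0,0,0,0],[0,0,0,0,0,0],[0,0,0,0,0,0],[0,0,0,0,0,0],[0,0,0,0,0,0],[0,0,0,0,0,0]]]' -1 25
python3 -m inch '[[[0,0,0,0,0,0],[0,0,0,0,0,0],[0,0,0,0,0,0],[0,0,0,0,0,0],[0,0,0,0,0,0]]]' -1 25
cat >> h.py <<'E'
def arc(hinge,thetas,cp,cr,k=0.4,rad=np.hypot(130,43)):
    for t in thetas:
        a=np.arctan2(43,-130)-t; Rt=orient(np.rad2deg(k*t))
        print([round(x,3) for x in row(hinge+rad*(np.cos(a)*xb+np.sin(a)*zb)+19*Rt.apply([0,0,1]),Rt,cp,cr)],end=",")
    print()
E
```

```text
clock: 2.15
eef_pos: [452.4, -34.1, 114.4]
tcp_rot: [-3.139, 0.001, 1.267]
contact_force: [-0.5, -0.3, -0.0]
opening: 1.002
grasp_force: 0.0
clock: 2.82
eef_pos: [451.5, -32.5, 115.4]
tcp_rot: [-3.138, 0.0, 1.268]
contact_force: [-8.0, 4.5, 10.6]
opening: 0.102
grasp_force: 25.3
clock: 3.23
eef_pos: [451.5, -32.5, 115.5]
tcp_rot: [-3.138, 0.0, 1.268]
contact_force: [-7.3, 3.0, 11.4]
opening: 0.106
grasp_force: 25.2
```

```bash
python3 - <<'E'
from h import *
s=r.sense(); h=np.array([451.5,-32.5,91.5])+130*xb
T=np.linspace(0,1.76,33)
for i in range(4):
    t0=T[8*i];a=np.arctan2(43,-130)-t0;Rt=orient(np.rad2deg(.4*t0))
    arc(h,T[8*i+1:8*i+9],h+np.hypot(130,43)*(np.cos(a)*xb+np.sin(a)*zb)+19*Rt.apply([0,0,1]),Rt)
E
```

```text
[0.0, 0.011, -0.035, 0.007, 0.0, 0.0],[-0.0, 0.023, -0.07, 0.014, 0.0, 0.0],[0.0, 0.038, -0.104, 0.021, 0.0, 0.0],[0.0, 0.054, -0.137, 0.028, 0.0, 0.0],[0.0, 0.072, -0.169, 0.035, -0.0, 0.0],[0.0, 0.092, -0.2, 0.042, -0.0, 0.0],[-0.0, 0.114, -0.229, 0.049, 0.0, -0.0],[0.0, 0.137, -0.258, 0.056, 0.0, 0.0],
[-0.0, 0.02, -0.031, 0.007, -0.0, -0.0],[-0.0, 0.041, -0.061, 0.014, -0.0, -0.0],[-0.0, 0.063, -0.089, 0.021, -0.0, -0.0],[-0.0, 0.088, -0.116, 0.028, 0.0, -0.0],[0.0, 0.113, -0.142, 0.035, -0.0, 0.0],[0.0, 0.141, -0.166, 0.042, -0.0, 0.0],[-0.0, 0.169, -0.188, 0.049, -0.0, -0.0],[-0.0, 0.198, -0.209, 0.056, -0.0, -0.0],
[0.0, 0.027, -0.024, 0.007, 0.0, -0.0],[0.0, 0.055, -0.047, 0.014, 0.0, 0.0],[0.0, 0.084, -0.068, 0.021, 0.0, 0.0],[0.0, 0.115, -0.087, 0.028, 0.0, 0.0],[0.0, 0.146, -0.104, 0.035, 0.0, 0.0],[0.0, 0.178, -0.12, 0.042, 0.0, -0.0],[0.0, 0.211, -0.134, 0.049, -0.0, -0.0],[0.0, 0.245, -0.146, 0.056, 0.0, 0.0],
[-0.0, 0.032, -0.016, 0.007, -0.0, -0.0],[-0.0, 0.065, -0.03, 0.014, 0.0, -0.0],[-0.0, 0.099, -0.042, 0.021, -0.0, -0.0],[-0.0, 0.133, -0.052, 0.028, 0.0, -0.0],[-0.0, 0.168, -0.06, 0.035, -0.0, -0.0],[-0.0, 0.203, -0.066, 0.042, 0.0, 0.0],[-0.0, 0.238, -0.07, 0.049, -0.0, -0.0],[0.0, 0.274, -0.072, 0.056, 0.0, -0.0],
```

```bash
python3 -m inch '[[[0,0.011,-0.035,0.007,0,0],[0,0.023,-0.07,0.014,0,0],[0,0.038,-0.104,0.021,0,0],[0,0.054,-0.137,0.028,0,0],[0,0.072,-0.169,0.035,0,0],[0,0.092,-0.2,0.042,0,0],[0,0.114,-0.229,0.049,0,0],[0,0.137,-0.258,0.056,0,0]]]' -1 25
```

```text
clock: 3.9
eef_pos: [476.8, -40.3, 167.0]
tcp_rot: [-2.958, -0.0, 1.269]
contact_force: [-7.5, 4.2, 3.9]
opening: 0.103
grasp_force: 24.9
```

Forces are low, so I'll continue along the arc.

```bash
python3 -m inch '[[[0,0.02,-0.031,0.007,0,0],[0,0.041,-0.061,0.014,0,0],[0,0.063,-0.089,0.021,0,0],[0,0.088,-0.116,0.028,0,0],[0,0.113,-0.142,0.035,0,0],[0,0.141,-0.166,0.042,0,0],[0,0.169,-0.188,0.049,0,0],[0,0.198,-0.209,0.056,0,0]]]' -1 25
python3 -m inch '[[[0,0.027,-0.024,0.007,0,0],[0,0.055,-0.047,0.014,0,0],[0,0.084,-0.068,0.021,0,0],[0,0.115,-0.087,0.028,0,0],[0,0.146,-0.104,0.035,0,0],[0,0.178,-0.12,0.042,0,0],[0,0.211,-0.134,0.049,0,0],[0,0.245,-0.146,0.056,0,0]]]' -1 25
```

```text
clock: 4.57
eef_pos: [521.9, -54.1, 202.9]
tcp_rot: [-2.783, -0.0, 1.269]
contact_force: [-7.2, 3.3, 16.1]
opening: 0.102
grasp_force: 25.1
clock: 5.23
eef_pos: [577.4, -71.2, 212.8]
tcp_rot: [-2.612, -0.001, 1.269]
contact_force: [-0.9, 2.2, -1.3]
opening: 0.109
grasp_force: 24.6
```

```bash
python3 -m inch '[[[0,0.032,-0.016,0.007,0,0],[0,0.065,-0.03,0.014,0,0],[0,0.099,-0.042,0.021,0,0],[0,0.133,-0.052,0.028,0,0],[0,0.168,-0.06,0.035,0,0],[0,0.203,-0.066,0.042,0,0],[0,0.238,-0.07,0.049,0,0],[0,0.274,-0.072,0.056,0,0]]]' -1 25
python3 - <<'E'
from h import *
a=r.grab_frame("scene")[120:320,140:400,::-1];b=r.grab_frame("side")[120:320,180:440,::-1]
cv2.imwrite("pics/c.png",cv2.resize(np.hstack([a,b]),(800,308),interpolation=cv2.INTER_CUBIC))
E
```

```text
clock: 5.9
eef_pos: [629.8, -87.5, 196.9]
tcp_rot: [-2.437, -0.001, 1.269]
contact_force: [1.0, 2.4, 1.2]
opening: 0.105
grasp_force: 25.1
```

View pics/c.png

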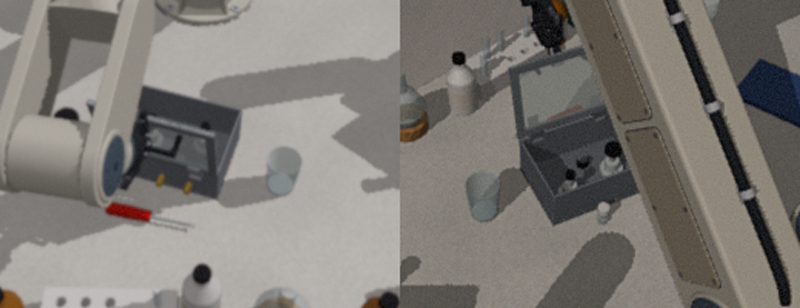

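The lid is leaning back at about 1.76 rad and nothing else has moved. I'll carry on nearly to the stop before letting go.

```bash
python3 - <<'E'
from h import *
h=np.array([451.5,-32.5,91.5])+130*xb
t0=1.76;a=np.arctan2(43,-130)-t0;Rt=orient(np.rad2deg(.4*t0))
arc(h,[1.8,1.84,1.88],h+np.hypot(130,43)*(np.cos(a)*xb+np.sin(a)*zb)+19*Rt.apply([0,0,1]),Rt)
E
```

```text
[-0.0, 0.025, -0.005, 0.005, -0.0, 0.0],[-0.0, 0.051, -0.009, 0.01, -0.0, -0.0],[-0.0, 0.077, -0.011, 0.015, -0.0, -0.0],
```

```bash
python3 -m inch '[[[0,0.025,-0.005,0.005,0,0],[0,0.051,-0.009,0.01,0,0],[0,0.077,-0.011,0.015,0,0],[0,0.077,-0.011,0.015,0,0]]]' -1 25
python3 -m inch '[[[0,0,0,0,0,0],[0,0,0,0,0,0],[0,0,0,0,0,0],[0,0,0,0,0,0],[0,0,0,0,0,0]]]' -0.5 25
```

```text
clock: 6.33
eef_pos: [643.1, -91.7, 187.2]
tcp_rot: [-2.39, -0.001, 1.269]
contact_force: [1.2, 4.2, 1.4]
opening: 0.104
grasp_force: 26.6
clock: 6.75
eef_pos: [641.8, -92.1, 188.2]
tcp_rot: [-2.391, 0.0, 1.268]
contact_force: [-0.2, 0.1, 0.0]
opening: 0.25
grasp_force: 0.0
```

```bash
python3 -m inch '[[[0,0,-0.05,0,0,0],[0,0,-0.1,0,0,0],[0,0,-0.16,0,0,0],[0,0,-0.24,0,0,0],[0,0,-0.33,0,0,0],[0,0,-0.42,0,0,0],[0,0,-0.5,0,0,0],[0,0,-0.5,0,0,0]]]'
python3 - <<'E'
from h import *
print(row(np.array([640,-92,330]),orient(0)))
E
```

```text
clock: 7.42
eef_pos: [708.6, -112.9, 263.4]
tcp_rot: [-2.395, -0.0, 1.268]
contact_force: [-0.9, -0.3, 0.4]
opening: 0.248
grasp_force: 0.0
[-0.002, -0.489, -0.001, -0.238, -0.001, -0.002]
```

```bash
python3 -m inch '[[[0,-0.07,-0.07,0,0,0],[0,-0.14,-0.15,-0.03,0,0],[0,-0.2,-0.22,-0.065,0,0],[0,-0.27,-0.29,-0.1,0,0],[0,-0.27,-0.29,-0.135,0,0],[0,-0.27,-0.29,-0.17,0,0],[0,-0.27,-0.29,-0.205,0,0],[0,-0.27,-0.29,-0.238,0,0]]]' -1
python3 - <<'E'
from h import *
print(row(np.array([500,-50,320]),orient(0)))
E
```

```text
clock: 8.08
eef_pos: [706.4, -112.2, 341.2]
tcp_rot: [3.138, -0.0, 1.269]
contact_force: [0.2, 0.4, 0.0]
opening: 0.001
grasp_force: 0.0
[-0.01, -1.078, 0.102, 0.001, -0.0, -0.002]
```

```bash
python3 -m inch '[[[0,-0.15,0,0,0,0],[0,-0.35,0,0,0,0],[0,-0.52,0,0,0,0],[0,-0.7,0.03,0,0,0],[0,-0.85,0.06,0,0,0],[0,-1,0.1,0,0,0],[0,-1,0.1,0,0,0],[0,-1,0.1,0,0,0]]]' -1
python3 - <<'E'
from h import *
s=r.sense();print(s["eef_pos"],s["tcp_rot"]);cv2.imwrite("pics/w2.png",r.grab_frame("wrist")[:,:,::-1]);np.save("w2.npy",[s["eef_pos"],s["tcp_rot"]])
E
```

```text
clock: 8.75
eef_pos: [514.2, -52.3, 320.7]
tcp_rot: [-3.138, 0.0, 1.269]
contact_force: [0.4, -0.3, 0.2]
opening: 0.001
grasp_force: 0.0
[514.19761159 -52.31010196 320.73960725] [-3.13813471e+00  1.71113865e-04  1.26923412e+00]
```

View pics/w2.png

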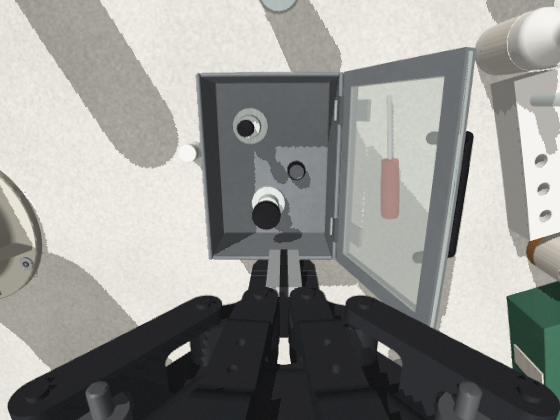

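The lid leans back on its stop. The wide cap top is at (266,215) and the narrow one at (246,127).

```bash
python3 - <<'E'
from h import *
p=np.load("w2.npy");q=np.load("w1.npy")
f=r.camera_info("wrist")
print(atz(ray("wrist",(266,214),p),77),tri(ray("wrist",(266,214),p),ray("wrist",(316,237),q),S(290,135)),atz(ray("wrist",(246,127),p),77))
w=atz(ray("wrist",(266,214),p),77)
for wx in (w,np.array([479,-97,77])): print(row(np.array([wx[0],wx[1],100]),orient(0)))
E
```

```text
[478.1 -95.4  77. ] (array([477.2, -97.8,  69.4]), np.float64(0.4)) [488.7  11.3  77. ]
[-0.26, -0.114, 1.106, -0.001, -0.0, -0.002]
[-0.267, -0.107, 1.106, -0.001, -0.0, -0.002]
```

```bash
python3 -m inch '[[[-0.13,-0.05,0.05,0,0,0],[-0.264,-0.11,0.2,0,0,0],[-0.264,-0.11,0.37,0,0,0],[-0.264,-0.11,0.54,0,0,0],[-0.264,-0.11,0.7,0,0,0],[-0.264,-0.11,0.85,0,0,0],[-0.264,-0.11,1,0,0,0],[-0.264,-0.11,1,0,0,0]]]' -1
python3 -m inch '[[[0,0,0.04,0,0,0],[0,0,0.08,0,0,0],[0,0,0.12,0,0,0],[0,0,0.16,0,0,0],[0,0,0.16,0,0,0]]]' -1
python3 - <<'E'
from h import *
s=r.sense();print(s["eef_pos"],row(np.array([478,-96.5,s["eef_pos"][2]]),orient(0)));cv2.imwrite("pics/w3.png",r.grab_frame("wrist")[:,:,::-1]);np.save("w3.npy",[s["eef_pos"],s["tcp_rot"]])
E
```

```text
clock: 9.47
eef_pos: [476.5, -96.2, 116.4]
tcp_rot: [-3.131, 0.001, 1.268]
contact_force: [-1.2, 0.8, -0.2]
opening: 0.005
grasp_force: 0.0
clock: 9.88
eef_pos: [478.5, -96.3, 88.6]
tcp_rot: [-3.138, 0.0, 1.269]
contact_force: [0.2, 0.0, -0.0]
opening: 0.001
grasp_force: 0.0
[478.52646321 -96.27848082  88.56881926] [-0.002, -0.002, 0.0, -0.001, 0.0, -0.002]
```

View pics/w3.png

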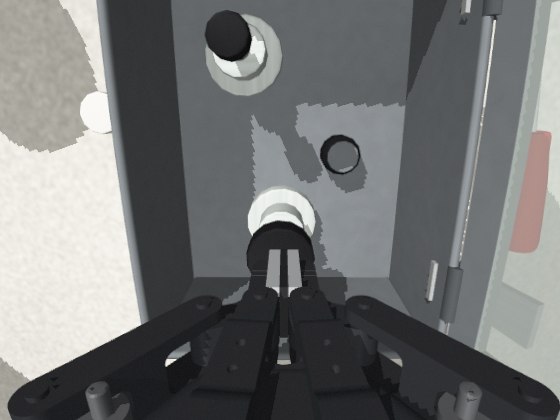

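The fingertips at (284,252) sit over the wide cap, which spans x 247–314, so they are within about 2 mm of centre. Next I'll go down to find contact.

```bash
python3 -m inch '[[[0,0,0.02,0,0,0],[0,0,0.04,0,0,0],[0,0,0.045,0,0,0],[0,0,0.05,0,0,0],[0,0,0.05,0,0,0],[0,0,0.05,0,0,0]]]' -1
python3 -m inch '[[[0,0,0.006,0,0,0],[0,0,0.012,0,0,0],[0,0,0.015,0,0,0],[0,0,0.015,0,0,0],[0,0,0.015,0,0,0]]]' -1
```

```text
clock: 10.43
eef_pos: [478.8, -96.4, 79.3]
tcp_rot: [-3.139, -0.0, 1.269]
contact_force: [1.0, 0.1, 0.6]
opening: -0.001
grasp_force: 0.0
clock: 10.85
eef_pos: [478.9, -96.4, 76.4]
tcp_rot: [-3.139, -0.0, 1.269]
contact_force: [0.1, -0.4, 2.9]
opening: 0.002
grasp_force: 1.5
```

Contact at about z = 76.5 with 2.9 N, which fits the 77 mm given.

```bash
python3 -m inch '[[[0,0,0.007,0,0,0],[0,0,0.014,0,0,0],[0,0,0.021,0,0,0],[0,0,0.025,0,0,0],[0,0,0.025,0,0,0],[0,0,0.025,0,0,0]]]' -1
python3 -m inch '[[[0,0,0.007,0,0,0],[0,0,0.014,0,0,0],[0,0,0.02,0,0,0],[0,0,0.02,0,0,0],[0,0,0.02,0,0,0],[0,0,0.02,0,0,0]]]' -1
```

```text
clock: 11.35
eef_pos: [478.9, -96.4, 71.3]
tcp_rot: [-3.139, -0.0, 1.269]
contact_force: [0.1, -0.7, 4.3]
opening: -0.004
grasp_force: 2.4
clock: 11.85
eef_pos: [478.9, -96.4, 67.4]
tcp_rot: [-3.139, -0.0, 1.269]
contact_force: [0.1, 0.4, 5.9]
opening: -0.001
grasp_force: 3.0
```

```bash
python3 -m inch '[[[0,0,0.003,0,0,0],[0,0,0.005,0,0,0],[0,0,0.005,0,0,0],[0,0,0.005,0,0,0]]]' -1
for i in 1 2 3; do python3 -m inch '[[[0,0,0,0,0,0],[0,0,0,0,0,0]]]' -1 | grep -E "eef|contact"; done
python3 - <<'E'
from h import *
a=r.grab_frame("scene")[120:320,140:400,::-1];b=r.grab_frame("wrist")[:,:,::-1]
cv2.imwrite("pics/d.png",np.hstack([cv2.resize(a,(390,300)),cv2.resize(b,(400,300))]))
E
```

```text
clock: 12.18
eef_pos: [478.9, -96.4, 66.5]
tcp_rot: [-3.139, -0.0, 1.269]
contact_force: [-0.5, -0.3, 6.6]
opening: -0.009
grasp_force: 3.2
eef_pos: [478.9, -96.4, 66.5]
contact_force: [-0.6, 0.2, 6.7]
eef_pos: [478.9, -96.3, 66.5]
contact_force: [-1.0, 0.0, 6.4]
eef_pos: [478.9, -96.4, 66.5]
contact_force: [-0.5, -0.2, 7.1]
```

View pics/d.png

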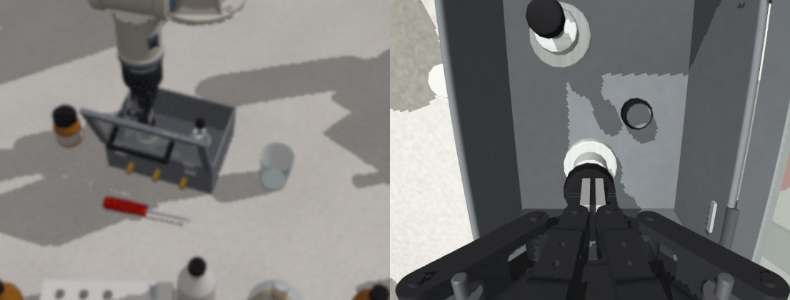

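The force averages about 6.7 N at z = 66.5, which is half-way down. The picture shows the lid open, the fingertips on the wide cap and nothing else disturbed.

```bash
python3 -c "
from rig import r
print(r.sign_off())"
```

```text
the job is handed in; nothing more can be done
None
```

The job is handed in at about 12 s on the clock: the lid is open on its stop and the shut gripper is holding the wider plunger about 10 mm down (about 6.7 N); the narrower plunger was not touched, and the last pictures show nothing else moved.

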